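# Snug up the gearbox oil plug

## Task

Swing the dust cover of the small gearbox fully clear of the oil plug, then tighten the square-headed tapered plug clockwise until it is snug, without over-tightening it. Finally swing the dust cover back over the plug, and leave the things lying round about alone.

Things in the scene. Friction and masses are not known exactly. Their poses are not given: they have to be found in the camera images.
- reducer: Grey cast gearbox fixed to the bench, flat top 85 mm up. Origin at bench height under the plug's axis; z up. In its frame the foot spans x -62 to +62, y -142 to +62 mm; a shaft stub (46 mm high) reaches x = -89 mm. The plug's round boss (radius 21 mm) rises to 100 mm; the cover's pivot post (radius 13 mm) stands at y = -90 mm and rises to 143 mm.
- plug: Steel plug, square head 22 x 22 mm and 30 mm tall over a tapered thread already started in the boss. Origin on the axis at the head's underside, 110 mm above the bench (10 mm over the boss); head sides along its x and y axes, z up; it starts turned at any angle. Tightens clockwise seen from above; the thread is so fine that its height hardly changes. It has no stopping angle.
- plug_head (a point): Centre of the top of the plug's head, 140 mm above the bench. At first the plug turns easily (0.05 N m). After 0.6 to 3.0 rad, different each time and not to be seen, it binds: the torque climbs springily to 0.22 N m, then by about 0.4 N m per rad. Snug means 0.28 N m or more, 0.3 to 0.4 is best, over 0.5 cracks the casting. Let go, it springs back 0.1 to 0.2 rad and stays snug.
- cover (a joint): Angle of the swivel dust cover about the upright post at y = -90 mm of the gearbox: 0 = closed, disc centred over the plug; grows as it swings clockwise seen from above (the disc goes from the gearbox's +y side of the post towards its +x side), to a stop at 2.0 rad. Stays where it is left; friction about 0.12 N m.
- cover_knob (a point): Middle of the upright black knob (18 mm diameter, from 9 to 32 mm above the disc's underside) at the centre of the aluminium cover disc (48 mm diameter, 5 mm thick), 90 mm from the pivot. It is 164.5 mm above the bench; the disc's underside is at 144.5 mm, 4.5 mm above the plug's head.
- pliers: Pliers with two handles, 57 x 164 x 14 mm, lying on the bench. A bystander.
- screw_tin: Low round open tin with a few screws, 68 mm diameter, 26 mm tall. A bystander.
- tape_measure: Tape measure, 33 x 76 x 67 mm. A bystander.

How it is judged:
By the outcome, as a careful person would: the job done as asked, in the order asked, and still so for the second after the job is handed in, with the robot touching nothing.
It also fails if it takes over 72 s, if anything falls off the work surface, if the arm or the gripper's body presses on something with over 40 N, if the wrist force passes 120 N, or if a joint passes its speed limit or range.

## Robot

A 6-joint arm with a two-finger parallel gripper is mounted at the origin on the work surface; the furniture and walls round the work are solid. World frame = base frame: x ahead of the robot, y to its left, z up, the work surface at z = 0. Lengths are in m, angles in rad, forces in N, time in s.
With the tool pointing down it reaches from about 0.35 to 0.975 m from the base axis. Payload 4.9 kg.
Tool frame: the origin (TCP) lies at the very end of the fingers, on their centre line; the grasp point (between the pads) lies manip.grip_point_offset behind it (manip.grip_point_offset is the distance from the TCP to the grasp point, in m); z points along the fingers, y is the line along which they close (so a half turn about z gives the same grasp; the last joint's range is limited). The gripper opens to 85 mm and grips with 20 to 120 N. Pads are 22 mm wide; open, the fingers measure 114 mm over their backs; the gripper's body (76 mm by 85 mm) begins 54 mm behind the grasp point. The pads swing forward as they close: fully open they stand 13 mm farther back than shut.
Start: joints at [1.22, 0.053, 1.613, -0, 1.476, -0.119], TCP at [0.144, 0.608, 0.231] pointing down, gripper open.
Joint ranges: [-3.01, 3.01], [-1.01, 2.22], [0.06, 2.58], [-1.02, 4.17], [0.09, 2.62], [-3.14, 3.14]. Speed limits (rad/s): [2.57, 2.57, 3.14, 3.14, 3.14, 3.14].

## Interface

Orientations are given as a unit quaternion [w, x, y, z].
In Python, from plant import manip gives the robot as it stands.
- The arm moves only by the shell command python3 -m crank 'ROWS' [OPENING]. ROWS is JSON, a list of rows, each an object of numbers: "x", "y", "z": the shift along the tool's x, y, z in cm; "turn": the turn about the tool's z in rad. In form: [{"x": .., "y": .., "z": .., "turn": ..}, ...]. A call has 1 to 5 rows; each row shifts and turns the commanded pose from where the row before left it, along the tool's axes as they then stand; what a row does not reach is not made up. A row lasts 1/10 s, in which the tool goes at most 50 mm and 8.59 degrees, less where a joint would pass 70% of its speed; a pose out of reach is approached as far as the arm can. A call with a gripper value outside its range is refused whole. OPENING is the opening in per cent of the stroke, from 0 (shut) to 100 (fully open), set as the call begins (- or left out, the last holds). The fingers move at their own pace and stop on an object; the grip force is fixed at half the most. Time passes only in rows, so rows that do not move let the fingers close. It gives the time, the measured TCP pose, the force, the opening and the grip force at its end, in the units of the state.
- manip.state(): the state, without advancing time (a new reading comes with each control period).
- manip.grab_frame(name): name is "side" or "top" or "wrist"; returns (picture, depth): 480x640x3 uint8, red, green, blue; 480x640 float32, m along the optical axis (not along the pixel's ray), 0 where there is no reading.
- manip.camera_model(name): a dict with "mtx" (3x3 intrinsics, pixels), "world_to_cam" (4x4, takes a point from world to camera coordinates). Camera axes: x right, y down, z forward; pixel columns grow to the right and rows downward; lengths in m; the calibration is good to about 2 mm. The wrist camera is an equidistant fisheye: a pixel r from the principal point sees the ray r / f radians off the axis. A picture is of the moment at which its call begins: read the wrist's pose just before it. camera_model takes no time and is no camera call; for the wrist camera it gives the pose at the moment of the call.
- manip.job_done(): hands the job in; it is judged then, once.
The state is a dict: "time": time; "joint_pos": joint angles; "joint_vel": joint speeds; "joint_efforts": joint torques, N m; "tool_pos": TCP position; "tool_rot": TCP orientation; "contact_force": force on the tool from outside, world axes, zero at the start; "ft_torque": the same for the moment, N m; "gripper_width": opening from 0.0 (shut) to 1.0 (fully open); "grasp_force": force on a finger pad.
Only numpy, scipy, OpenCV 4.12 (cv2) and the standard library are available. Lean on these libraries where they do the work, as an engineer would, in place of code of your own. Each camera call takes 0.05 s, during which the arm holds its last target. There are 200 camera calls.

## Working session

There is one attempt and no reset: what is moved stays moved. The work goes in short steps, Python scripts to look and compute and a shell command to move; the robot and the scene stay as the last step left them, time stands still between calls to the robot, and variables do not carry over. Pictures are saved under pics/ and viewed, at most 11 in all, crops included, and the job is handed in when it is done.

```bash
ls; mkdir -p pics; python3 - <<'E'
from plant import manip
import cv2,numpy as np
for n in("top","side"):
    im,d=manip.grab_frame(n); cv2.imwrite(f"pics/{n}0.png",im[:,:,::-1]); np.savez(f"pics/{n}0.npz",im=im,d=d)
    print(n,manip.camera_model(n))
print(manip.state(),manip.grip_point_offset)
E
```

```text
pics
top {'mtx': array([[512.34711671,   0.        , 324.91477131],
       [  0.        , 512.34711671, 238.18081386],
       [  0.        ,   0.        ,   1.        ]]), 'world_to_cam': array([[-0.12346848, -0.99234677, -0.00184969,  0.02245707],
       [-0.97180545,  0.1212896 , -0.20219546,  0.50772504],
       [ 0.20087236, -0.02316722, -0.97934344,  0.89302867],
       [ 0.        ,  0.        ,  0.        ,  1.        ]])}
side {'mtx': array([[519.21575479,   0.        , 313.54307938],
       [  0.        , 519.21575479, 249.05530305],
       [  0.        ,   0.        ,   1.        ]]), 'world_to_cam': array([[-0.9891317 , -0.14700462, -0.00284952,  0.48300306],
       [-0.05627348,  0.39640279, -0.91635044,  0.12597123],
       [ 0.13583731, -0.90623091, -0.40036703,  0.92085997],
       [ 0.        ,  0.        ,  0.        ,  1.        ]])}
{'time': 0.1, 'joint_pos': array([ 1.21999988e+00,  5.32948786e-02,  1.61418169e+00,  3.06682703e-05,
        1.47597963e+00, -1.18978240e-01]), 'joint_vel': array([ 0.00057244, -0.00072619, -0.00537246,  0.00039135, -0.00310271,
       -0.00050476]), 'joint_efforts': array([ 4.01363313e-04, -3.94902635e+01, -3.71365786e+01, -1.64120775e-04,
        3.83019578e-03,  1.45794075e-05]), 'tool_pos': array([0.14337375, 0.60774985, 0.23016851]), 'tool_rot': array([-2.31698709e-04,  1.15651147e-01,  9.93289456e-01, -9.02631388e-04]), 'contact_force': array([-0.23466466, -0.04096367,  0.56723409]), 'ft_torque': array([ 0.00459882,  0.00778732, -0.01319961]), 'grasp_force': 0.0, 'gripper_width': 1.0003180403121739} 0.0187
```

View pics/top0.png

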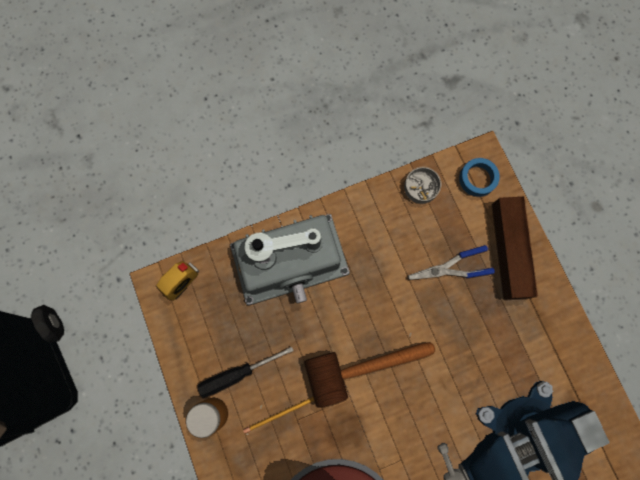

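View pics/side0.png

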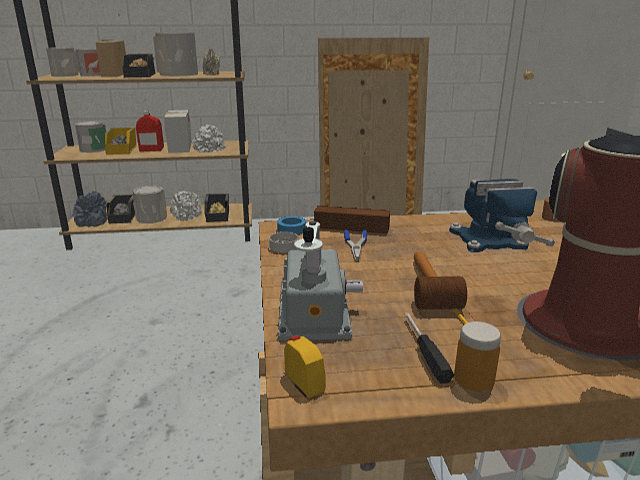

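The top view shows the knob at (257,244), the pivot at (312,236), the shaft stub at (299,292) and the tape measure at (178,280). The disc is over the plug, so the cover is closed. The side view has the knob at (308,235).

```bash
cat > h.py <<'E'
import numpy as np,cv2
from plant import manip
def ray(n,px,cm=None):
    c=cm or manip.camera_model(n);K=c["mtx"];T=np.asarray(c["world_to_cam"]);R=T[:3,:3]
    a=np.array([(px[0]-K[0,2])/K[0,0],(px[1]-K[1,2])/K[1,1],1.])
    if n=="wrist":
        r=np.hypot(*a[:2]);a=np.array([*(a[:2]/max(r,1e-9)*np.sin(r)),np.cos(r)])
    return -R.T@T[:3,3],R.T@a
def onz(n,px,z,cm=None):
    o,d=ray(n,px,cm);return o+d*(z-o[2])/d[2]
def proj(n,p,cm=None):
    c=cm or manip.camera_model(n);K=c["mtx"];T=np.asarray(c["world_to_cam"]);q=T[:3,:3]@p+T[:3,3]
    if n=="wrist":
        t=np.arctan2(np.hypot(*q[:2]),q[2]);u=q[:2]/np.hypot(*q[:2])*t
    else:u=q[:2]/q[2]
    return np.array([K[0,0]*u[0]+K[0,2],K[1,1]*u[1]+K[1,2]])
E
python3 - <<'E'
from h import *
z=np.load("pics/top0.npz");im,d=z["im"],z["d"]
w=im[225:270,235:335];
dark=(w.max(2)<60).astype(np.uint8)
n,l,s,c=cv2.connectedComponentsWithStats(dark)
for i in range(1,n):
    if s[i,4]>8:print("dark",s[i],c[i]+[235,225],onz("top",c[i]+[235,225],.17))
white=((w.min(2)>175)).astype(np.uint8)
n,l,s,c=cv2.connectedComponentsWithStats(white)
for i in range(1,n):
    if s[i,4]>20:print("white",s[i],c[i]+[235,225])
for p in [(257,244)]:print("knobtop",onz("top",p,.1765))
print("post",onz("top",(312,236),.15))
print("shaft",onz("top",(299,292),.046))
for p in [(178,280),(422,184)]: print(onz("top",p,.03))
im2=np.load("pics/side0.npz")["im"]
w=im2[222:248,296:322];dark=(w.max(2)<60).astype(np.uint8)
n,l,s,c=cv2.connectedComponentsWithStats(dark)
for i in range(1,n):
    if s[i,4]>8:
        q=c[i]+[296,222];print("side dark",s[i],q,onz("side",q,.1645))
# depth check
K=manip.camera_model("top")
for p in [(257,244),(249,250),(312,236)]:
    o,r=ray("top",p);print(p,o+r*d[p[1],p[0]])
b=cv2.resize(np.vstack([im[215:305,225:355]]),None,fx=6,fy=6,interpolation=cv2.INTER_CUBIC)
cv2.imwrite("pics/crop.png",b[:,:,::-1])
E
```

```text
dark [17 14 11 12 99] [256.87878788 244.5959596 ] [0.48547027 0.0719606  0.17      ]
dark [64 17 21  8 88] [310.02272727 246.14772727] [ 0.47238989 -0.01239319  0.17      ]
dark [ 0 27  5 18 58] [236.43103448 262.75862069] [0.46015499 0.10715815 0.17      ]
dark [ 4 28 16 12 85] [246.43529412 258.94117647] [0.46431797 0.09076189 0.17      ]
dark [86 41 14  4 35] [329.34285714 267.97142857] [ 0.4335179  -0.03871918  0.17      ]
white [ 12   4  73  31 750] [280.56266667 242.16666667]
knobtop [0.48505072 0.07094618 0.1765    ]
post [ 0.49276759 -0.01748247  0.15      ]
shaft [0.41456716 0.01840861 0.046     ]
[0.46617861 0.23958691 0.03      ]
[ 0.59381753 -0.2400638   0.03      ]
side dark [13  1  7  2 11] [312.         223.45454545] [0.48768315 0.01930114 0.1645    ]
side dark [23  0  3  7 15] [320.4 224.8] [0.47232194 0.02374933 0.1645    ]
side dark [  7   5  11  16 145] [307.95172414 234.08275862] [0.48690498 0.0691536  0.1645    ]
(257, 244) [0.48496013 0.07089796 0.17693116]
(249, 250) [0.48283847 0.08828993 0.14708749]
(312, 236) [ 0.49169711 -0.01748932  0.15503262]
```

View pics/crop.png

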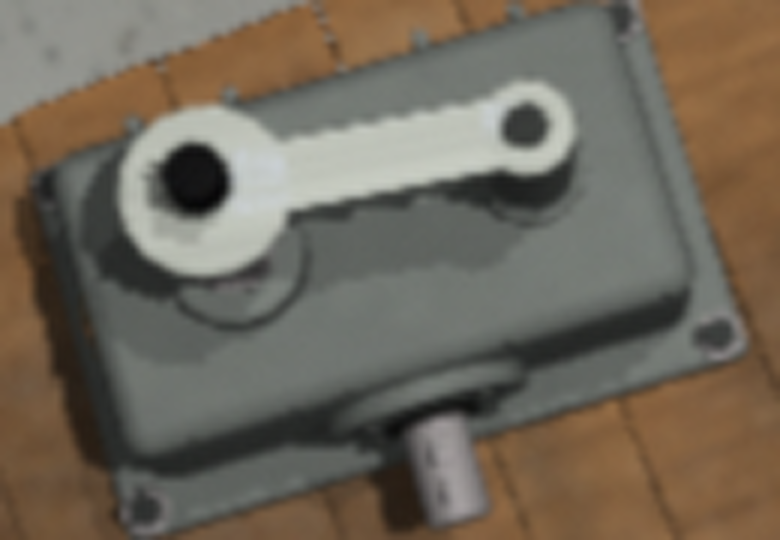

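The crop shows the knob at crop (195,178), the pivot at (522,125), the boss rim below the disc near (240,270), and the foot screws at (145,508), (715,332), (45,185) and (625,18). I'll check the gearbox yaw and the true plug axis.

```bash
python3 - <<'E'
from h import *
f=lambda p,z:onz("top",(p[0]/6+225-.4,p[1]/6+215-.4),z)
P=[f(p,.012) for p in [(145,508),(715,332),(45,185),(625,18)]]
for p in P:print(p)
print("ctr",np.mean(P,0), "y dirs",P[0]-P[1],P[2]-P[3],"x",P[2]-P[0],P[3]-P[1])
y=(P[0]-P[1]+P[2]-P[3])[:2];y/=np.linalg.norm(y);x=np.array([y[1],-y[0]])
c=np.mean(P,0)[:2];org=c+.04*y
print("yaw",np.arctan2(x[1],x[0]),"plug",org,"pivot",org-.09*y)
kn=f((195,178),.1765)[:2];pv=f((522,125),.152)[:2];v=kn-pv
print("knob",kn,"piv",pv,np.linalg.norm(v),"cover",-np.arctan2(y[0]*v[1]-y[1]*v[0],y@v))
c=manip.camera_model("wrist");print(c)
E
```

```text
[0.41625091 0.11493259 0.012     ]
[ 0.44924208 -0.06936952  0.012     ]
[0.522742   0.13703711 0.012     ]
[ 0.55431453 -0.05388999  0.012     ]
ctr [0.48563738 0.03217755 0.012     ] y dirs [-0.03299117  0.18430211  0.        ] [-0.03157253  0.1909271   0.        ] x [0.10649109 0.02210452 0.        ] [0.10507246 0.01547953 0.        ]
yaw 0.17039617125892845 plug [0.47885447 0.07159825] pivot [ 0.49411602 -0.01709834]
knob [0.48460028 0.07083003] piv [ 0.49337069 -0.01694449] 0.08821159393696593 cover 0.07080696915718225
{'mtx': array([[371.64829954,   0.        , 311.96227812],
       [  0.        , 371.64829954, 244.69635658],
       [  0.        ,   0.        ,   1.        ]]), 'world_to_cam': array([[ 0.22930559,  0.97335175, -0.00230389, -0.62297259],
       [ 0.93652793, -0.21998435,  0.27298777, -0.03521129],
       [ 0.26520631, -0.06475528, -0.96201474,  0.37892456],
       [ 0.        ,  0.        ,  0.        ,  1.        ]])}
```

```bash

R='python3 -m crank'
python3 -m crank '[{"x":-3,"y":-3},{"x":-3,"y":-3},{"x":-3,"y":-3},{"x":-3,"y":-3},{"x":-3,"y":-3}]' 100
python3 -m crank '[{"x":-3,"y":-3},{"x":-3,"y":-3},{"x":-3,"y":-3},{"x":-3,"y":-3},{"x":-3,"y":-3}]'
python3 -m crank '[{"x":-3,"y":-3},{"x":-3,"y":-3},{"x":-3,"y":-3},{"x":-3,"y":-3},{"x":-3,"y":-3}]'
python3 -m crank '[{"turn":0.14},{"turn":0.14},{"turn":0.14},{"turn":0.14},{"turn":0.14}]'
python3 -m crank '[{"turn":0.14},{"turn":0.14},{"turn":0.14},{"turn":0.05},{}]'
cat >> h.py <<'E'
def tool():
    s=manip.state();w,x,y,z=s["tool_rot"]
    yv=np.array([2*(x*y-w*z),1-2*(x*x+z*z)]);return s,s["tool_pos"],np.arctan2(yv[1],yv[0])
def totool(dw,psi):
    yv=np.array([np.cos(psi),np.sin(psi)]);xv=np.array([-yv[1],yv[0]])
    return 100*np.array([dw[:2]@xv,dw[:2]@yv])
def snap(n,name):
    cm=manip.camera_model(n);im,d=manip.grab_frame(n);cv2.imwrite(f"pics/{name}.png",im[:,:,::-1]);np.savez(f"pics/{name}.npz",im=im,d=d,K=cm["mtx"],T=cm["world_to_cam"]);return im,d,cm
E
python3 - <<'E'
from h import *
s,p,psi=tool();print(s["time"],p,psi,s["joint_pos"])
im,d,cm=snap("wrist","w1")
print(proj("wrist",np.array([.485,.071,.1765]),cm),totool(np.array([.485,.071])-p[:2],psi))
E
```

```text
0.1 [0.14337375 0.60774985 0.23016851] 1.3389754168521473 [ 1.21999988e+00  5.32948786e-02  1.61418169e+00  3.06682703e-05
  1.47597963e+00 -1.18978240e-01]
[ 29.27473723 532.81370728] [-45.58059661 -44.39029369]schema error: expected keys x, y, z, turn
schema error: expected keys x, y, z, turn
schema error: expected keys x, y, z, turn
schema error: expected keys x, y, z, turn
schema error: expected keys x, y, z, turn
```

View pics/w1.png

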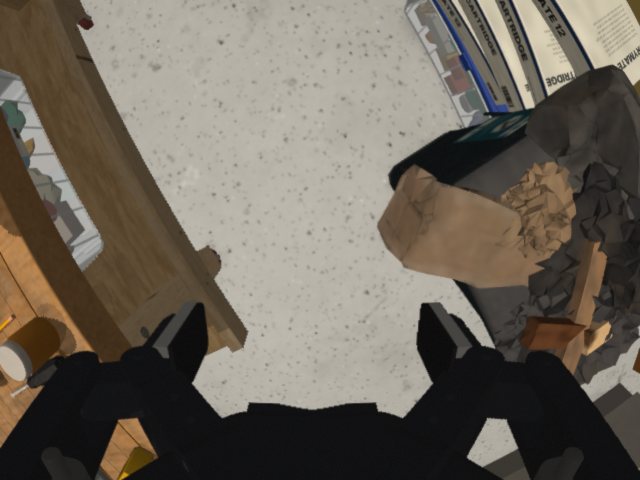

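The picture was taken before any move: the arm is still at the start, beside the bench, with the fingertips at about (180,330) and (445,330). All four keys are needed in every row.

```bash

python3 -m crank '[{"x":-3,"y":-3,"z":0,"turn":0},{"x":-3,"y":-3,"z":0,"turn":0},{"x":-3,"y":-3,"z":0,"turn":0},{"x":-3,"y":-3,"z":0,"turn":0},{"x":-3,"y":-3,"z":0,"turn":0}]' 100
python3 -m crank '[{"x":-3,"y":-3,"z":0,"turn":0},{"x":-3,"y":-3,"z":0,"turn":0},{"x":-3,"y":-3,"z":0,"turn":0},{"x":-3,"y":-3,"z":0,"turn":0},{"x":-3,"y":-3,"z":0,"turn":0}]'
python3 -m crank '[{"x":-3,"y":-3,"z":0,"turn":0},{"x":-3,"y":-3,"z":0,"turn":0},{"x":-3,"y":-3,"z":0,"turn":0},{"x":-3,"y":-3,"z":0,"turn":0},{"x":-3,"y":-3,"z":0,"turn":0}]'
python3 -m crank '[{"x":0,"y":0,"z":0,"turn":0.14},{"x":0,"y":0,"z":0,"turn":0.14},{"x":0,"y":0,"z":0,"turn":0.14},{"x":0,"y":0,"z":0,"turn":0.14},{"x":0,"y":0,"z":0,"turn":0.14}]'
python3 -m crank '[{"x":0,"y":0,"z":0,"turn":0.14},{"x":0,"y":0,"z":0,"turn":0.14},{"x":0,"y":0,"z":0,"turn":0.14},{"x":0,"y":0,"z":0,"turn":0.05},{"x":0,"y":0,"z":0,"turn":0}]'
python3 - <<'E'
from h import *
s,p,psi=tool();print(s["time"],p,psi,s["joint_pos"])
im,d,cm=snap("wrist","w2")
print(proj("wrist",np.array([.485,.071,.1765]),cm),totool(np.array([.485,.071])-p[:2],psi))
E
```

```text
time: 0.65
tool_pos: [0.2555, 0.4262, 0.2309]
tool_rot: [-0.0, 0.115, 0.993, -0.0]
contact_force: [0.4, 0.1, 0.5]
gripper_width: 1.001
grasp_force: 0.0
time: 1.15
tool_pos: [0.367, 0.2458, 0.2311]
tool_rot: [0.0, 0.116, 0.993, 0.0]
contact_force: [0.6, 0.1, 1.2]
gripper_width: 0.998
grasp_force: 0.0
time: 1.65
tool_pos: [0.4786, 0.0652, 0.2311]
tool_rot: [0.0, 0.116, 0.993, 0.0]
contact_force: [0.6, 2.2, 0.1]
gripper_width: 1.001
grasp_force: 0.0
time: 2.15
tool_pos: [0.4779, 0.0668, 0.2309]
tool_rot: [-0.0, 0.452, 0.892, -0.0]
contact_force: [-0.9, -0.7, -0.7]
gripper_width: 0.998
grasp_force: 0.0
time: 2.65
tool_pos: [0.4779, 0.0669, 0.231]
tool_rot: [-0.0, 0.645, 0.764, -0.0]
contact_force: [1.0, -0.5, 0.2]
gripper_width: 0.999
grasp_force: 0.0
2.65 [0.47794461 0.06690962 0.23097462] 0.16919470684966093 [-1.52578911e-02 -2.98481079e-01  1.93420824e+00 -2.15904556e-05
  1.50638863e+00 -1.84451183e-01]
[327.07948456 261.64969485] [0.28439225 0.76434174]
```

View pics/w2.png

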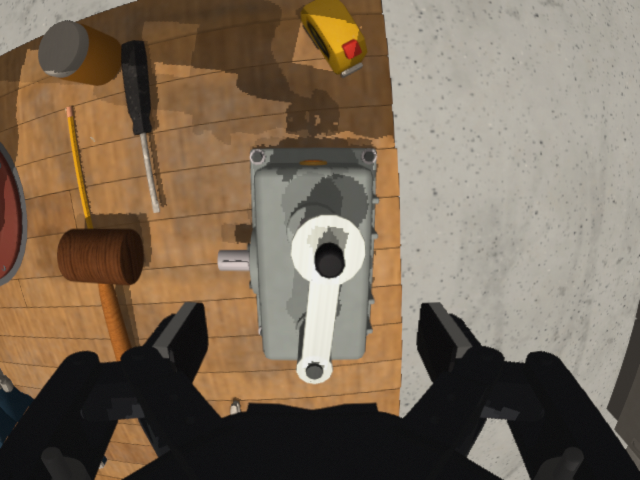

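The wrist view has the knob top at (329,262) against a predicted (327,262), and the pivot at (314,371), so the cover is about 0.07 rad open and the estimate is good to about 1 mm. I'll descend with the fingers around the knob, caging it loosely.

```bash

python3 -m crank '[{"x":0.28,"y":0.82,"z":0,"turn":0},{"x":0,"y":0,"z":0,"turn":0.07},{"x":0,"y":0,"z":0,"turn":0},{"x":0,"y":0,"z":0,"turn":0},{"x":0,"y":0,"z":0,"turn":0}]' 42
python3 -m crank '[{"x":0,"y":0,"z":2.5,"turn":0},{"x":0,"y":0,"z":2.5,"turn":0},{"x":0,"y":0,"z":1.7,"turn":0},{"x":0,"y":0,"z":1.0,"turn":0},{"x":0,"y":0,"z":0,"turn":0}]'
python3 -m crank '[{"x":0,"y":0,"z":0,"turn":0},{"x":0,"y":0,"z":0,"turn":0},{"x":0,"y":0,"z":0,"turn":0}]' 30
python3 - <<'E'
from h import *
s,p,psi=tool();print(s["time"],p,psi,s["contact_force"])
E
```

```text
time: 3.2
tool_pos: [0.4859, 0.0712, 0.2312]
tool_rot: [-0.0, 0.671, 0.742, -0.0]
contact_force: [0.0, 0.4, -0.3]
gripper_width: 0.419
grasp_force: 0.0
time: 3.7
tool_pos: [0.4848, 0.0711, 0.1527]
tool_rot: [-0.001, 0.671, 0.741, -0.001]
contact_force: [0.5, -0.1, -0.7]
gripper_width: 0.42
grasp_force: 0.0
time: 4.0
tool_pos: [0.4865, 0.0711, 0.1556]
tool_rot: [0.001, 0.671, 0.741, 0.001]
contact_force: [0.8, -0.0, -1.2]
gripper_width: 0.298
grasp_force: 0.0
4.0 [0.48653003 0.07107302 0.15560294] 0.09912050170949303 [ 0.75885005 -0.00416175 -1.24540565]
```

```bash

python3 -m crank '[{"x":-0.045,"y":0.9,"z":0,"turn":0.1},{"x":-0.045,"y":0.9,"z":0,"turn":0.1},{"x":-0.045,"y":0.9,"z":0,"turn":0.1},{"x":-0.045,"y":0.9,"z":0,"turn":0.1},{"x":-0.045,"y":0.9,"z":0,"turn":0.1}]'
python3 -m crank '[{"x":0,"y":0,"z":0,"turn":0}]'
python3 - <<'E'
from h import *
s,p,psi=tool();print(s["time"],p,psi,s["contact_force"])
im,d,cm=snap("wrist","w3")
E
```

```text
time: 4.5
tool_pos: [0.5302, 0.0644, 0.1549]
tool_rot: [-0.0, 0.835, 0.551, -0.0]
contact_force: [-1.4, 0.6, 0.9]
gripper_width: 0.301
grasp_force: 0.7
time: 4.6
tool_pos: [0.5308, 0.0641, 0.155]
tool_rot: [0.0, 0.834, 0.552, 0.0]
contact_force: [-0.6, 0.0, 0.3]
gripper_width: 0.304
grasp_force: 0.0
4.6 [0.53077502 0.06413873 0.1549781 ] -0.40116492178182284 [-0.59432671  0.03713569  0.29886545]
```

View pics/w3.png

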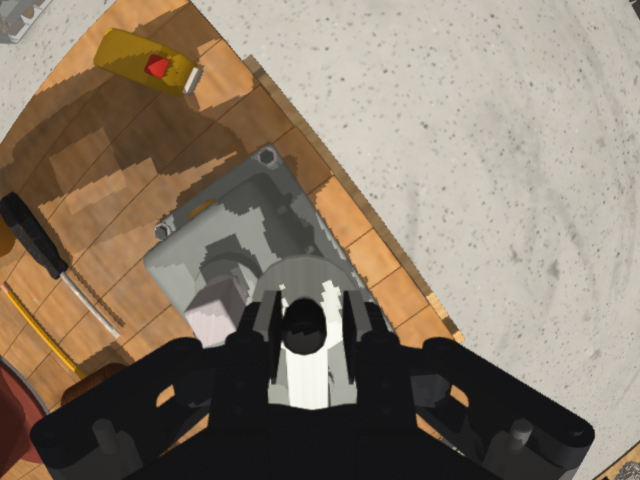

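The knob (305,325) sits between the pads with the cover swinging, and the plug head shows at (217,310). I'll carry on round the arc.

```bash

python3 -m crank '[{"x":-0.045,"y":0.9,"z":0,"turn":0.1},{"x":-0.045,"y":0.9,"z":0,"turn":0.1},{"x":-0.045,"y":0.9,"z":0,"turn":0.1},{"x":-0.045,"y":0.9,"z":0,"turn":0.1},{"x":-0.045,"y":0.9,"z":0,"turn":0.1}]'
python3 -m crank '[{"x":-0.045,"y":0.9,"z":0,"turn":0.1},{"x":-0.045,"y":0.9,"z":0,"turn":0.1},{"x":-0.045,"y":0.9,"z":0,"turn":0.1},{"x":-0.045,"y":0.9,"z":0,"turn":0.1},{"x":-0.045,"y":0.9,"z":0,"turn":0.1}]'
python3 -m crank '[{"x":-0.045,"y":0.9,"z":0,"turn":0.1},{"x":-0.045,"y":0.9,"z":0,"turn":0.1},{"x":-0.045,"y":0.9,"z":0,"turn":0.1},{"x":-0.045,"y":0.9,"z":0,"turn":0.1},{"x":0,"y":-0.2,"z":0,"turn":0}]'
python3 -m crank '[{"x":0,"y":0,"z":0,"turn":0},{"x":0,"y":0,"z":-2,"turn":0},{"x":0,"y":0,"z":-3,"turn":0},{"x":0,"y":0,"z":-4,"turn":0},{"x":0,"y":0,"z":0,"turn":0}]' 40
python3 - <<'E'
from h import *
s,p,psi=tool();print(s["time"],p,psi,s["contact_force"],s["joint_pos"])
print(totool(np.array([.4795,.0715])-p[:2],psi))
E
```

```text
time: 5.15
tool_pos: [0.5652, 0.0378, 0.1546]
tool_rot: [-0.0, 0.945, 0.328, 0.0]
contact_force: [-1.5, 0.7, 0.3]
gripper_width: 0.299
grasp_force: 0.8
time: 5.65
tool_pos: [0.5837, -0.0029, 0.1547]
tool_rot: [-0.001, 0.996, 0.084, 0.001]
contact_force: [-0.0, 1.6, 0.1]
gripper_width: 0.298
grasp_force: 0.9
time: 6.15
tool_pos: [0.5828, -0.0378, 0.1547]
tool_rot: [0.0, 0.993, -0.114, 0.0]
contact_force: [-0.3, -0.6, 0.2]
gripper_width: 0.298
grasp_force: 0.0
time: 6.65
tool_pos: [0.586, -0.0372, 0.2519]
tool_rot: [0.0, 0.994, -0.113, 0.006]
contact_force: [0.4, 0.3, 1.7]
gripper_width: 0.405
grasp_force: 0.0
6.65 [ 0.58600799 -0.0372446   0.25193559] -1.7978047175272538 [0.40134128 0.34374954 1.65962962] [-1.90194878e-01 -5.60415251e-02  1.68719475e+00  4.29665126e-05
  1.49845818e+00  1.60760989e+00]
[-12.82498862  -8.19835776]
```

```bash

python3 -m crank '[{"x":-3.2,"y":-2.05,"z":0,"turn":0},{"x":-3.2,"y":-2.05,"z":0,"turn":0},{"x":-3.2,"y":-2.05,"z":0,"turn":0},{"x":-3.2,"y":-2.05,"z":0,"turn":0},{"x":0,"y":0,"z":0,"turn":-0.14}]' 90
for i in 1; do
python3 -m crank '[{"x":0,"y":0,"z":0,"turn":-0.14},{"x":0,"y":0,"z":0,"turn":-0.14},{"x":0,"y":0,"z":0,"turn":-0.14},{"x":0,"y":0,"z":0,"turn":-0.14},{"x":0,"y":0,"z":0,"turn":-0.14}]' |head -2
python3 -m crank '[{"x":0,"y":0,"z":0,"turn":-0.14},{"x":0,"y":0,"z":0,"turn":-0.14},{"x":0,"y":0,"z":0,"turn":-0.14},{"x":0,"y":0,"z":0,"turn":-0.14},{"x":0,"y":0,"z":0,"turn":-0.14}]'|head -2
python3 -m crank '[{"x":0,"y":0,"z":0,"turn":-0.14},{"x":0,"y":0,"z":0,"turn":-0.14},{"x":0,"y":0,"z":0,"turn":-0.14},{"x":0,"y":0,"z":0,"turn":-0.14},{"x":0,"y":0,"z":0,"turn":-0.14}]'|head -2
python3 -m crank '[{"x":0,"y":0,"z":0,"turn":-0.14},{"x":0,"y":0,"z":0,"turn":-0.14},{"x":0,"y":0,"z":0,"turn":-0.14},{"x":0,"y":0,"z":0,"turn":-0.14},{"x":0,"y":0,"z":0,"turn":0}]'|head -2
done
python3 - <<'E'
from h import *
s,p,psi=tool();print(s["time"],p,psi,s["joint_pos"])
im,d,cm=snap("wrist","w4")
print(proj("wrist",np.array([.4795,.0715,.14]),cm))
q=proj("wrist",np.array([.4795,.0715,.14]),cm).astype(int)
ys,xs=np.mgrid[q[1]-70:q[1]+70,q[0]-90:q[0]+90]
# pixels whose depth puts them at z 0.135..0.145
pts=[]
for y,x in zip(ys.ravel(),xs.ravel()):
    if 0<=y<480 and 0<=x<640 and d[y,x]>0:
        o,r=ray("wrist",(x,y),cm);P=o+r*d[y,x]/ (cm["world_to_cam"][:3,:3]@r)[2]
        if .134<P[2]<.146 and np.hypot(P[0]-.4795,P[1]-.0715)<.03: pts.append((x,y))
h=cv2.convexHull(np.array(pts,np.int32));print(len(pts))
w=np.array([onz("wrist",p,.14,cm)[:2] for p in h[:,0]])
r=cv2.minAreaRect((w*1e4).astype(np.float32));print(np.array(r[0])/1e4,np.array(r[1])/10,np.radians(r[2]))
E
```

```text
time: 7.15
tool_pos: [0.4744, 0.0746, 0.2438]
tool_rot: [-0.0, 0.999, -0.04, -0.0]
contact_force: [0.9, -0.3, 0.0]
gripper_width: 0.9
grasp_force: 0.0
time: 7.65
tool_pos: [0.4766, 0.0722, 0.2439]
time: 8.15
tool_pos: [0.4767, 0.0722, 0.2439]
time: 8.65
tool_pos: [0.4767, 0.0722, 0.2439]
time: 9.15
tool_pos: [0.4767, 0.0722, 0.2439]
9.15 [0.47668566 0.07215005 0.24391259] 1.0010637517730974 [-4.30619978e-03 -3.07059883e-01  1.91955769e+00  7.44474143e-06
  1.52954925e+00 -1.00537021e+00]
[314.96226381 247.77984087]
1012
[0.47700303 0.06854437] [23.11816559 23.30620728] 1.552643022382426
```

View pics/w4.png

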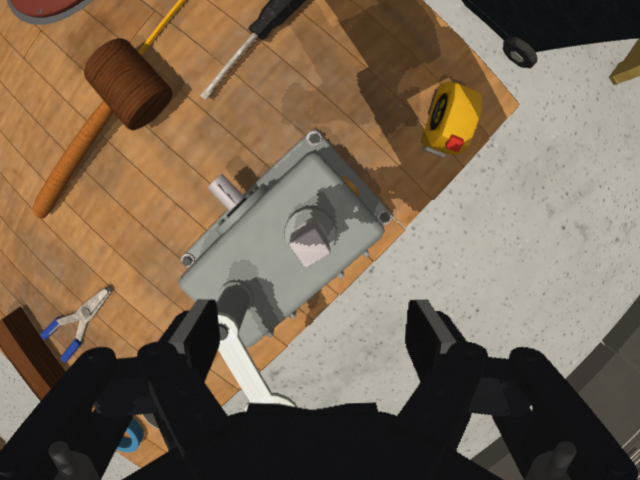

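The plug head's top shows at about (309,245), its lit face nearly square, and the cover is well clear at (250,370). I'll align and look again from closer up.

```bash

python3 -m crank '[{"x":0,"y":0,"z":0,"turn":-0.14},{"x":0,"y":0,"z":0,"turn":-0.14},{"x":0,"y":0,"z":0,"turn":-0.14},{"x":0,"y":0,"z":0,"turn":-0.13},{"x":-0.05,"y":-0.3,"z":4,"turn":0}]' 75
python3 -m crank '[{"x":0,"y":0,"z":0,"turn":0},{"x":0,"y":0,"z":0,"turn":0}]'
cat > plug.py <<'E'
import sys
from h import *
s,p,psi=tool();print(s["time"],p,psi,s["joint_pos"][5])
im,d,cm=snap("wrist",sys.argv[1])
q=proj("wrist",np.array([.478,.07,.14]),cm).astype(int);print(q)
R=cm["world_to_cam"][:3,:3]
for lo in(.134,.1375):
    m=np.zeros((480,640),np.uint8)
    for y in range(max(0,q[1]-80),min(480,q[1]+80)):
        for x in range(q[0]-80,q[0]+80):
            if d[y,x]>0:
                o,r=ray("wrist",(x,y),cm);P=o+r*d[y,x]/(R@r)[2]
                if lo<P[2]<.145 and np.hypot(P[0]-.478,P[1]-.07)<.025:m[y,x]=1
    m=cv2.morphologyEx(m,cv2.MORPH_OPEN,np.ones((3,3)))
    c=max(cv2.findContours(m,0,1)[0],key=cv2.contourArea)
    w=np.array([onz("wrist",t,.14,cm)[:2] for t in cv2.convexHull(c)[:,0]])
    r=cv2.minAreaRect((w*1e4).astype(np.float32));C=np.array(r[0])/1e4
    print(lo,C,np.array(r[1])/10,np.radians(r[2]),"move",totool(C-p[:2],psi))
x0,y0=max(0,q[0]-80),max(0,q[1]-80)
print(x0,y0);cv2.imwrite(f"pics/{sys.argv[1]}c.png",cv2.resize(im[y0:y0+150,x0:x0+170,::-1],None,fx=4,fy=4))
E
python3 plug.py w5
```

```text
time: 9.7
tool_pos: [0.4813, 0.0691, 0.2102]
tool_rot: [0.006, 0.01, 1.0, 0.0]
contact_force: [2.2, -0.7, 0.3]
gripper_width: 0.749
grasp_force: 0.0
time: 9.9
tool_pos: [0.4766, 0.0689, 0.2036]
tool_rot: [-0.001, 0.011, 1.0, 0.0]
contact_force: [0.7, 0.1, -0.0]
gripper_width: 0.747
grasp_force: 0.0
9.9 [0.47662981 0.06891884 0.20357973] 1.5479416702189142 -1.5590926237180576
[315 265]
0.134 [0.47663779 0.06792838] [21.76802979 22.90458984] 1.5483669177781403 move [-0.00306134 -0.09900151]
0.1375 [0.47703994 0.06788548] [21.5267395  22.40070801] 1.5630965954512595 move [-0.04336372 -0.10237154]
235 185
```

View pics/w5c.png

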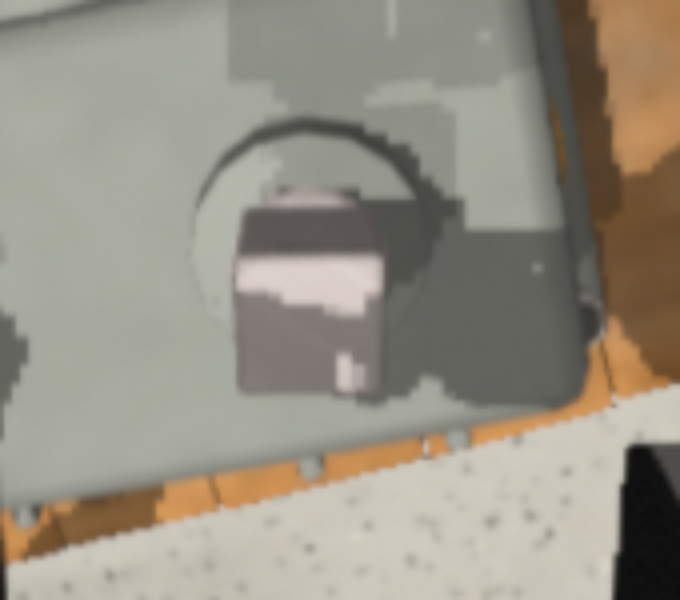

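The square head (crop centre (310,325)) is aligned with the tool axes and about 1 mm off centre. I'll descend and grip.

```bash

python3 -m crank '[{"x":-0.02,"y":-0.1,"z":2.5,"turn":0},{"x":0,"y":0,"z":2.5,"turn":0},{"x":0,"y":0,"z":2.5,"turn":0},{"x":0,"y":0,"z":1.5,"turn":0},{"x":0,"y":0,"z":0.5,"turn":0}]' 55
python3 -m crank '[{"x":0,"y":0,"z":0,"turn":0},{"x":0,"y":0,"z":0,"turn":0},{"x":0,"y":0,"z":0,"turn":0},{"x":0,"y":0,"z":0,"turn":0},{"x":0,"y":0,"z":0,"turn":0}]' 0
python3 -m crank '[{"x":0,"y":0,"z":0,"turn":0},{"x":0,"y":0,"z":0,"turn":0},{"x":0,"y":0,"z":0,"turn":0}]'
cat > t.py <<'E'
from h import *
for i in range(1):
    s,p,psi=tool();print(s["time"],p,"psi",round(psi,4),"q6",s["joint_pos"][5].round(3),"F",s["contact_force"].round(2),"M",s["ft_torque"].round(3),s["gripper_width"].round(3),s["grasp_force"])
E
python3 t.py
```

```text
time: 10.45
tool_pos: [0.4773, 0.0678, 0.1087]
tool_rot: [-0.001, 0.011, 1.0, 0.0]
contact_force: [-0.0, 0.3, 0.0]
gripper_width: 0.552
grasp_force: 0.0
time: 10.95
tool_pos: [0.4787, 0.0683, 0.111]
tool_rot: [0.001, 0.011, 1.0, 0.001]
contact_force: [-0.6, 3.3, 5.6]
gripper_width: 0.247
grasp_force: 61.6
time: 11.25
tool_pos: [0.4787, 0.0683, 0.111]
tool_rot: [0.001, 0.011, 1.0, 0.001]
contact_force: [-0.5, 4.6, 6.0]
gripper_width: 0.245
grasp_force: 61.6Traceback (most recent call last):
  File "t.py", line 3, in <module>
    s,p,psi=tool();print(s["time"],p,"psi",round(psi,4),"q6",s["joint_pos"][5].round(3),"F",s["contact_force"].round(2),"M",s["ft_torque"].round(3),s["gripper_width"].round(3),s["grasp_force"])
                                                                                                                                                    ^^^^^^^^^^^^^^^^^^^^^^^^
AttributeError: 'float' object has no attribute 'round'
```

```bash
sed -i 's/s\["gripper_width"\].round(3)/round(s["gripper_width"],3)/' t.py; python3 t.py
python3 -m crank '[{"x":0,"y":0,"z":0,"turn":0.07},{"x":0,"y":0,"z":0,"turn":0.07},{"x":0,"y":0,"z":0,"turn":0.07}]' >/dev/null; python3 t.py
python3 -m crank '[{"x":0,"y":0,"z":0,"turn":0.07},{"x":0,"y":0,"z":0,"turn":0.07}]' >/dev/null; python3 t.py
python3 -m crank '[{"x":0,"y":0,"z":0,"turn":0}]' >/dev/null; python3 t.py
```

```text
11.25 [0.47867833 0.06827606 0.11095701] psi 1.549 q6 -1.562 F [-0.54  4.58  6.02] M [0.749 0.155 0.019] 0.245 61.5817004442215
11.55 [0.4786932  0.06825839 0.111011  ] psi 1.3363 q6 -1.35 F [-0.49  3.96  6.26] M [0.683 0.282 0.072] 0.246 61.70275926589966
11.75 [0.47861675 0.06825252 0.1109633 ] psi 1.1963 q6 -1.21 F [-1.17  3.14  6.56] M [0.732 0.263 0.053] 0.249 61.708173751831055
11.85 [0.47863582 0.06824244 0.11098892] psi 1.1979 q6 -1.211 F [-1.97  4.08  6.35] M [ 0.763  0.226 -0.018] 0.25 61.687384843826294
```

```bash
echo 'import sys;sys.exit(int(s["ft_torque"][2]>.17))' >> t.py
python3 -m crank '[{"x":0,"y":0,"z":0,"turn":0.07},{"x":0,"y":0,"z":0,"turn":0.07}]' >/dev/null; python3 t.py &&
python3 -m crank '[{"x":0,"y":0,"z":0,"turn":0.07},{"x":0,"y":0,"z":0,"turn":0.07}]' >/dev/null && python3 t.py &&
python3 -m crank '[{"x":0,"y":0,"z":0,"turn":0.07},{"x":0,"y":0,"z":0,"turn":0.07}]' >/dev/null && python3 t.py &&
python3 -m crank '[{"x":0,"y":0,"z":0,"turn":0.07},{"x":0,"y":0,"z":0,"turn":0.07}]' >/dev/null && python3 t.py &&
python3 -m crank '[{"x":0,"y":0,"z":0,"turn":0.07},{"x":0,"y":0,"z":0,"turn":0.07}]' >/dev/null && python3 t.py &&
python3 -m crank '[{"x":0,"y":0,"z":0,"turn":0.07},{"x":0,"y":0,"z":0,"turn":0.07}]' >/dev/null && python3 t.py &&
python3 -m crank '[{"x":0,"y":0,"z":0,"turn":0.07},{"x":0,"y":0,"z":0,"turn":0.07}]' >/dev/null && python3 t.py
```

```text
12.05 [0.47856213 0.06824418 0.1109601 ] psi 1.0563 q6 -1.07 F [-1.21  3.56  6.74] M [0.719 0.303 0.042] 0.244 61.702619791030884
12.25 [0.47854818 0.06822125 0.11097385] psi 0.9163 q6 -0.93 F [-1.43  3.88  6.18] M [0.71  0.309 0.108] 0.249 61.70960783958435
12.45 [0.47849853 0.06822763 0.11094776] psi 0.7763 q6 -0.79 F [-1.03  3.98  7.38] M [0.665 0.371 0.073] 0.25 61.72162055969238
12.65 [0.47848037 0.06826491 0.11098566] psi 0.6364 q6 -0.65 F [-1.47  3.69  7.15] M [0.652 0.352 0.079] 0.247 61.73370122909546
12.85 [0.47841082 0.06824608 0.11093716] psi 0.4963 q6 -0.51 F [-2.2   4.27  6.46] M [0.753 0.471 0.087] 0.248 61.74488067626953
13.05 [0.47838097 0.06826    0.1109367 ] psi 0.3563 q6 -0.37 F [-1.59  4.35  6.41] M [0.712 0.467 0.078] 0.243 61.75506949424744
13.25 [0.47835606 0.06831255 0.11094777] psi 0.2163 q6 -0.23 F [-1.65  3.95  8.17] M [0.78  0.419 0.07 ] 0.248 61.764042377471924
```

```bash

python3 -m crank '[{"x":0,"y":0,"z":0,"turn":0.07},{"x":0,"y":0,"z":0,"turn":0.07}]' >/dev/null; python3 t.py &&
python3 -m crank '[{"x":0,"y":0,"z":0,"turn":0.07},{"x":0,"y":0,"z":0,"turn":0.07}]' >/dev/null && python3 t.py &&
python3 -m crank '[{"x":0,"y":0,"z":0,"turn":0.07},{"x":0,"y":0,"z":0,"turn":0.07}]' >/dev/null && python3 t.py &&
python3 -m crank '[{"x":0,"y":0,"z":0,"turn":0.07},{"x":0,"y":0,"z":0,"turn":0.07}]' >/dev/null && python3 t.py &&
python3 -m crank '[{"x":0,"y":0,"z":0,"turn":0.07},{"x":0,"y":0,"z":0,"turn":0.07}]' >/dev/null && python3 t.py &&
python3 -m crank '[{"x":0,"y":0,"z":0,"turn":0.07},{"x":0,"y":0,"z":0,"turn":0.07}]' >/dev/null && python3 t.py &&
python3 -m crank '[{"x":0,"y":0,"z":0,"turn":0.07},{"x":0,"y":0,"z":0,"turn":0.07}]' >/dev/null && python3 t.py &&
python3 -m crank '[{"x":0,"y":0,"z":0,"turn":0.07},{"x":0,"y":0,"z":0,"turn":0.07}]' >/dev/null && python3 t.py &&
python3 -m crank '[{"x":0,"y":0,"z":0,"turn":0.07},{"x":0,"y":0,"z":0,"turn":0.07}]' >/dev/null && python3 t.py &&
python3 -m crank '[{"x":0,"y":0,"z":0,"turn":0.07},{"x":0,"y":0,"z":0,"turn":0.07}]' >/dev/null && python3 t.py
```

```text
13.45 [0.478346   0.06835058 0.11095473] psi 0.0763 q6 -0.09 F [-2.15  4.86  6.97] M [0.832 0.522 0.093] 0.246 61.7719030380249
13.65 [0.47831964 0.06840749 0.11095311] psi -0.0637 q6 0.05 F [-1.92  4.28  6.57] M [0.865 0.537 0.053] 0.245 61.778483390808105
13.85 [0.47831095 0.06843615 0.11096261] psi -0.2037 q6 0.19 F [-1.81  4.81  6.77] M [0.873 0.438 0.11 ] 0.25 61.78301811218262
14.05 [0.47827366 0.06846622 0.11093069] psi -0.3438 q6 0.33 F [-2.38  4.65  7.15] M [0.871 0.55  0.017] 0.251 61.78709149360657
14.25 [0.47830473 0.06852352 0.11096838] psi -0.4838 q6 0.47 F [-1.98  5.04  6.59] M [0.924 0.535 0.028] 0.24 61.790955662727356
14.45 [0.4782875  0.06857117 0.11094989] psi -0.6238 q6 0.61 F [-1.93  5.15  6.99] M [0.878 0.5   0.066] 0.244 61.79476082324982
14.65 [0.47828775 0.06858003 0.11094063] psi -0.7638 q6 0.75 F [-3.04  3.88  6.46] M [1.009 0.505 0.045] 0.245 61.799458265304565
14.85 [0.4783185  0.06863516 0.11093536] psi -0.9032 q6 0.89 F [-1.02  6.02  7.23] M [1.051 0.411 0.199] 0.244 61.85688257217407
```

```bash
H='[{"x":0,"y":0,"z":0,"turn":0}]'
cat > m.py <<'E'
from h import *
import subprocess
s,p,psi=tool();print(round(s["time"],2),"psi",round(psi,4),"Mz",s["ft_torque"][2].round(3),"w",round(s["gripper_width"],3),"tau6",round(s["joint_efforts"][5],3))
E
for i in 1 2 3 ; do python3 -m crank '[{"x":0,"y":0,"z":0,"turn":0}]' >/dev/null; python3 m.py; done
for i in 1; do python3 -m crank '[{"x":0,"y":0,"z":0,"turn":0.05}]' >/dev/null; python3 m.py; python3 -m crank '[{"x":0,"y":0,"z":0,"turn":0.05}]' >/dev/null; python3 m.py; done
for i in 1 2 3 ; do python3 -m crank '[{"x":0,"y":0,"z":0,"turn":0}]' >/dev/null; python3 m.py; done
```

```text
14.95 psi -0.9016 Mz 0.205 w 0.252 tau6 0.456
15.05 psi -0.9004 Mz 0.169 w 0.244 tau6 0.215
15.15 psi -0.9004 Mz 0.15 w 0.249 tau6 0.205
15.25 psi -0.9515 Mz 0.279 w 0.247 tau6 -0.328
15.35 psi -1.0023 Mz 0.317 w 0.249 tau6 -0.145
15.45 psi -1.0011 Mz 0.243 w 0.245 tau6 0.417
15.55 psi -1.0004 Mz 0.253 w 0.246 tau6 0.245
15.65 psi -1.0003 Mz 0.194 w 0.245 tau6 0.238
```

```bash

python3 -m crank '[{"x":0,"y":0,"z":0,"turn":0.04}]' >/dev/null; python3 m.py
python3 -m crank '[{"x":0,"y":0,"z":0,"turn":0.04}]' >/dev/null; python3 m.py
python3 -m crank '[{"x":0,"y":0,"z":0,"turn":0.04}]' >/dev/null; python3 m.py
for i in 1 2 3 4; do python3 -m crank '[{"x":0,"y":0,"z":0,"turn":0}]' >/dev/null; python3 m.py; done
```

```text
15.75 psi -1.0412 Mz 0.306 w 0.247 tau6 -0.195
15.85 psi -1.0818 Mz 0.28 w 0.25 tau6 -0.044
15.95 psi -1.1218 Mz 0.288 w 0.248 tau6 -0.026
16.05 psi -1.1209 Mz 0.28 w 0.25 tau6 0.416
16.15 psi -1.1203 Mz 0.249 w 0.249 tau6 0.278
16.25 psi -1.1203 Mz 0.323 w 0.249 tau6 0.272
16.35 psi -1.1202 Mz 0.302 w 0.247 tau6 0.272
```

```bash

python3 -m crank '[{"x":0,"y":0,"z":0,"turn":0.05}]' >/dev/null; python3 m.py
python3 -m crank '[{"x":0,"y":0,"z":0,"turn":0.05}]' >/dev/null; python3 m.py
python3 -m crank '[{"x":0,"y":0,"z":0,"turn":0.05}]' >/dev/null; python3 m.py
for i in 1 2 3 4 5 6; do python3 -m crank '[{"x":0,"y":0,"z":0,"turn":0}]' >/dev/null; python3 m.py; done
```

```text
16.45 psi -1.1713 Mz 0.316 w 0.245 tau6 -0.265
16.55 psi -1.2221 Mz 0.322 w 0.244 tau6 -0.082
16.65 psi -1.2721 Mz 0.404 w 0.25 tau6 -0.058
16.75 psi -1.2709 Mz 0.302 w 0.244 tau6 0.493
16.85 psi -1.2701 Mz 0.27 w 0.243 tau6 0.321
16.95 psi -1.2701 Mz 0.332 w 0.247 tau6 0.314
17.05 psi -1.2701 Mz 0.308 w 0.246 tau6 0.314
17.15 psi -1.2701 Mz 0.317 w 0.248 tau6 0.314
17.25 psi -1.2701 Mz 0.309 w 0.246 tau6 0.314
```

```bash

python3 -m crank '[{"x":0,"y":0,"z":0,"turn":0},{"x":0,"y":0,"z":0,"turn":0},{"x":0,"y":0,"z":0,"turn":0},{"x":0,"y":0,"z":0,"turn":0}]' 55
python3 -m crank '[{"x":0,"y":0,"z":-2,"turn":0},{"x":0,"y":0,"z":-4,"turn":0},{"x":0,"y":0,"z":-4,"turn":0},{"x":0,"y":0,"z":-3,"turn":0},{"x":0,"y":0,"z":0,"turn":0.13}]' | head -5
python3 -m crank '[{"x":0,"y":0,"z":0,"turn":0.13},{"x":0,"y":0,"z":0,"turn":0.13},{"x":0,"y":0,"z":0,"turn":0.14},{"x":3.2,"y":1.85,"z":0,"turn":0},{"x":3.2,"y":1.85,"z":0,"turn":0}]' |head -3
python3 -m crank '[{"x":3.2,"y":1.85,"z":0,"turn":0},{"x":3.2,"y":1.85,"z":0,"turn":0},{"x":0,"y":0,"z":0,"turn":0},{"x":0,"y":0,"z":0,"turn":0}]'
python3 - <<'E'
from h import *
s,p,psi=tool();print(p,psi,s["joint_pos"])
im,d,cm=snap("wrist","w6")
k=np.array([.583,-.036,.1765]);q=proj("wrist",k,cm);print(q)
x0,y0=int(q[0])-50,int(q[1])-50
w=im[y0:y0+100,x0:x0+100];n,l,st,c=cv2.connectedComponentsWithStats((w.max(2)<60).astype(np.uint8))
for i in range(1,n):
    if st[i,4]>60:
        C=onz("wrist",c[i]+[x0,y0],.172,cm);print(st[i],c[i]+[x0,y0],C,"move",totool(C[:2]-p[:2],psi))
E
```

```text
time: 17.65
tool_pos: [0.4774, 0.0675, 0.1089]
tool_rot: [0.0, 0.989, 0.149, -0.0]
contact_force: [0.2, -0.2, 0.1]
gripper_width: 0.552
grasp_force: 0.0
time: 18.15
tool_pos: [0.4803, 0.0675, 0.2454]
tool_rot: [0.001, 0.997, 0.083, 0.005]
contact_force: [1.0, 0.7, 0.0]
gripper_width: 0.553
time: 18.65
tool_pos: [0.5319, 0.0168, 0.2393]
tool_rot: [0.0, 0.993, -0.114, 0.0]
time: 19.05
tool_pos: [0.5852, -0.034, 0.2385]
tool_rot: [-0.0, 0.993, -0.115, -0.001]
contact_force: [-0.5, 0.2, -0.7]
gripper_width: 0.548
grasp_force: 0.0
[ 0.58524156 -0.03401599  0.23853624] -1.802285600953465 [-1.84978759e-01 -4.18829140e-02  1.69577275e+00  1.88444563e-05
  1.48943905e+00  1.61730535e+00]
[314.43193042 265.13979721]
[ 38  30  29  34 763] [315.78374836 261.48099607] [ 0.58351769 -0.03697561  0.172     ] move [-0.09988681  0.32761711]
[  0  48  26  25 278] [275.04676259 276.60071942] [ 0.57972174 -0.01086741  0.172     ] move [-1.06834934 -2.12647154]
```

View pics/w6.png

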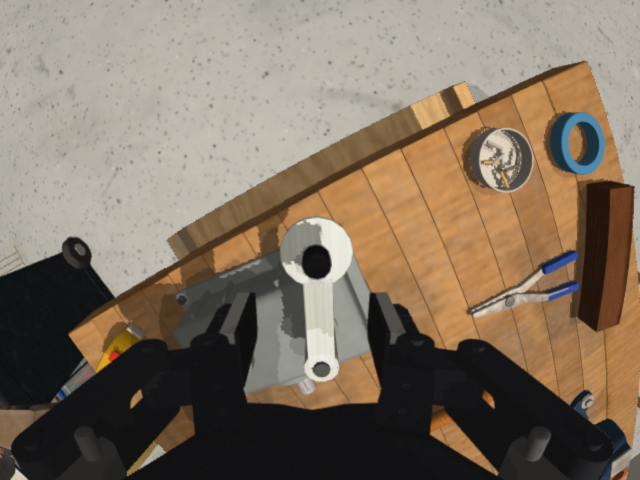

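The view shows the knob at (316,261) and the pivot at (321,370), with the tin and pliers untouched. I'll descend over the knob and swing the cover back.

```bash

python3 -m crank '[{"x":-0.1,"y":0.33,"z":2.5,"turn":0},{"x":0,"y":0,"z":2.5,"turn":0},{"x":0,"y":0,"z":2.2,"turn":0},{"x":0,"y":0,"z":1.1,"turn":0},{"x":0,"y":0,"z":0,"turn":0}]' 42
python3 -m crank '[{"x":0,"y":0,"z":0,"turn":0},{"x":0,"y":0,"z":0,"turn":0},{"x":0,"y":0,"z":0,"turn":0}]' 30
python3 -m crank '[{"x":-0.045,"y":-0.9,"z":0,"turn":-0.1},{"x":-0.045,"y":-0.9,"z":0,"turn":-0.1},{"x":-0.045,"y":-0.9,"z":0,"turn":-0.1},{"x":-0.045,"y":-0.9,"z":0,"turn":-0.1},{"x":-0.045,"y":-0.9,"z":0,"turn":-0.1}]'
python3 t.py
```

```text
time: 19.6
tool_pos: [0.5819, -0.0355, 0.1545]
tool_rot: [-0.0, 0.993, -0.114, -0.002]
contact_force: [-1.5, -0.3, -0.3]
gripper_width: 0.423
grasp_force: 0.0
time: 19.9
tool_pos: [0.5845, -0.0366, 0.1579]
tool_rot: [0.0, 0.993, -0.115, 0.001]
contact_force: [0.5, -0.3, 0.1]
gripper_width: 0.305
grasp_force: 0.0
time: 20.4
tool_pos: [0.5831, 0.0078, 0.1572]
tool_rot: [0.001, 0.991, 0.136, 0.0]
contact_force: [-1.5, -1.7, 0.3]
gripper_width: 0.299
grasp_force: 0.7
20.4 [0.58309522 0.00784184 0.15722865] psi -1.2971 q6 1.184 F [-1.54 -1.71  0.28] M [-0.216  0.132 -0.026] 0.299 0.7142315246164799
```

```bash

python3 -m crank '[{"x":-0.045,"y":-0.9,"z":0,"turn":-0.1},{"x":-0.045,"y":-0.9,"z":0,"turn":-0.1},{"x":-0.045,"y":-0.9,"z":0,"turn":-0.1},{"x":-0.045,"y":-0.9,"z":0,"turn":-0.1},{"x":-0.045,"y":-0.9,"z":0,"turn":-0.1}]'
python3 -m crank '[{"x":-0.045,"y":-0.9,"z":0,"turn":-0.1},{"x":-0.045,"y":-0.9,"z":0,"turn":-0.1},{"x":-0.045,"y":-0.9,"z":0,"turn":-0.1},{"x":-0.045,"y":-0.9,"z":0,"turn":-0.1},{"x":-0.045,"y":-0.9,"z":0,"turn":-0.1}]'
python3 -m crank '[{"x":-0.045,"y":-0.9,"z":0,"turn":-0.1},{"x":-0.045,"y":-0.9,"z":0,"turn":-0.1},{"x":-0.045,"y":-0.9,"z":0,"turn":-0.1},{"x":-0.045,"y":-0.9,"z":0,"turn":-0.1},{"x":0,"y":0,"z":0,"turn":0}]'
python3 t.py
python3 - <<'E'
from h import *
s,p,psi=tool();print(totool(np.array([.4772,.068])-p[:2],psi))
E
```

```text
time: 20.9
tool_pos: [0.561, 0.0466, 0.1573]
tool_rot: [0.001, 0.926, 0.377, 0.001]
contact_force: [0.0, -1.4, -0.7]
gripper_width: 0.3
grasp_force: 0.7
time: 21.4
tool_pos: [0.5231, 0.07, 0.1574]
tool_rot: [0.001, 0.804, 0.595, 0.001]
contact_force: [1.6, -1.5, -0.5]
gripper_width: 0.3
grasp_force: 0.7
time: 21.9
tool_pos: [0.4869, 0.0739, 0.1572]
tool_rot: [0.001, 0.671, 0.741, 0.001]
contact_force: [-0.9, 0.2, 0.3]
gripper_width: 0.298
grasp_force: 0.0
21.9 [0.48693867 0.07389141 0.15720927] psi 0.0989 q6 -0.1 F [-0.93  0.17  0.28] M [ 0.02  -0.019  0.013] 0.298 0.0
[-0.49011191 -1.02727466]
```

```bash

python3 -m crank '[{"x":-0.03,"y":-0.45,"z":0,"turn":-0.05},{"x":-0.03,"y":-0.3,"z":0,"turn":-0.03},{"x":0,"y":0,"z":0,"turn":0}]' | sed -n 2,4p
python3 -m crank '[{"x":0,"y":-0.2,"z":0,"turn":0},{"x":0,"y":0,"z":0,"turn":0}]' | sed -n 2,6p
python3 -m crank '[{"x":0,"y":-0.2,"z":0,"turn":0},{"x":0,"y":0,"z":0,"turn":0}]' | sed -n 2,6p
python3 - <<'E'
from h import *
s,p,psi=tool();print(p,psi)
im,d,cm=snap("wrist","w7")
T,dT,_=snap("top","t7")
cv2.imwrite("pics/c7.png",np.hstack([cv2.resize(im[200:420,180:440],(390,330)),cv2.resize(T[205:315,225:355],(390,330))])[:,:,::-1])
E
```

```text
tool_pos: [0.4802, 0.0724, 0.1571]
tool_rot: [0.001, 0.642, 0.767, 0.001]
contact_force: [-0.2, 0.1, -0.0]
tool_pos: [0.4781, 0.0719, 0.1568]
tool_rot: [0.0, 0.642, 0.767, 0.0]
contact_force: [1.8, 0.6, 0.5]
gripper_width: 0.301
grasp_force: 0.7
tool_pos: [0.4757, 0.0715, 0.1564]
tool_rot: [0.0, 0.641, 0.767, -0.0]
contact_force: [0.9, 1.5, 0.9]
gripper_width: 0.3
grasp_force: 0.6
[0.47568834 0.07152046 0.1564404 ] 0.17857739688229776
```

View pics/c7.png

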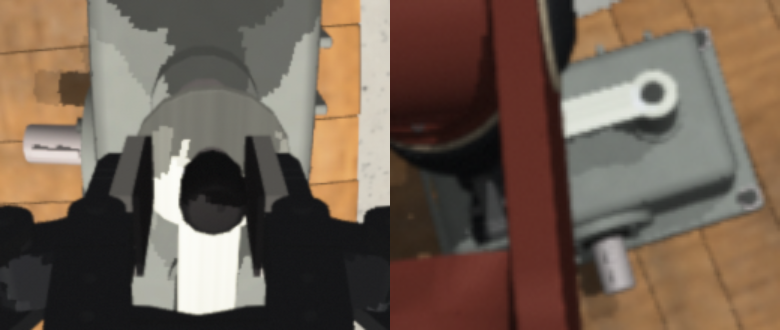

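Left, the knob (crop (215,190)) rests on the +x pad with the disc nearly over the boss. Right, the arm hides the disc. I'll nudge 2 mm more, lift and check.

```bash

python3 -m crank '[{"x":0,"y":-0.2,"z":0,"turn":0},{"x":0,"y":0,"z":0,"turn":0}]' | sed -n 2,6p
python3 -m crank '[{"x":0,"y":0.3,"z":0,"turn":0},{"x":0,"y":0,"z":0,"turn":0},{"x":0,"y":0,"z":-2,"turn":0},{"x":0,"y":0,"z":-4,"turn":0},{"x":0,"y":0,"z":-4,"turn":0}]' 42 | sed -n 2,6p
python3 -m crank '[{"x":0,"y":0,"z":0,"turn":0},{"x":0,"y":0,"z":0,"turn":0}]' 75 >/dev/null
python3 - <<'E'
from h import *
s,p,psi=tool();print(p,psi)
im,d,cm=snap("wrist","w8")
K=np.array([.4775,.0705,.1765]);q=proj("wrist",K,cm);x0,y0=(q-60).astype(int)
w=im[y0:y0+120,x0:x0+120];n,l,st,c=cv2.connectedComponentsWithStats((w.max(2)<60).astype(np.uint8))
for i in range(1,n):
    if st[i,4]>60: print(st[i],c[i]+[x0,y0],onz("wrist",c[i]+[x0,y0],.172,cm))
# pivot bolt: dark blob near the expected pivot
q=proj("wrist",np.array([.494,-.017,.152]),cm);print("piv px",q);x0,y0=(q-30).astype(int)
cv2.imwrite("pics/c8.png",cv2.resize(im[180:440,200:440],None,fx=2.2,fy=2.2)[:,:,::-1])
E
```

```text
tool_pos: [0.4741, 0.0714, 0.1564]
tool_rot: [0.0, 0.641, 0.767, 0.001]
contact_force: [3.9, 0.4, 0.4]
gripper_width: 0.297
grasp_force: 1.9
tool_pos: [0.4754, 0.0717, 0.2559]
tool_rot: [-0.002, 0.641, 0.767, -0.001]
contact_force: [1.7, 1.3, -0.4]
gripper_width: 0.421
grasp_force: 0.0
[0.47697445 0.07169899 0.25731217] 0.17896403490033863
[ 48  44  25  31 620] [312.87096774 253.08870968] [0.47718432 0.0699366  0.172     ]
piv px [314.03221301 353.51038531]
```

View pics/c8.png

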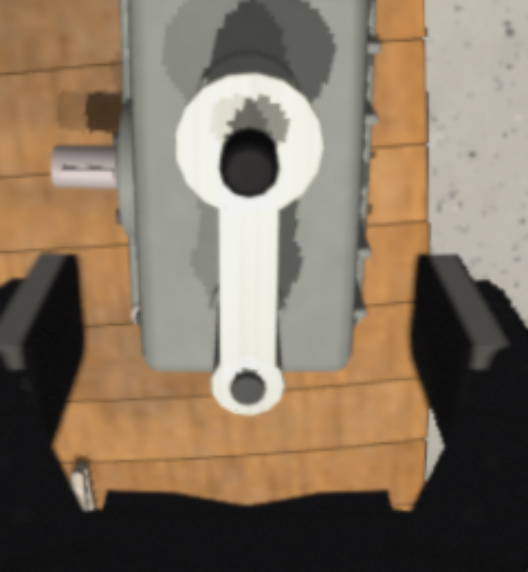

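The cover arm lies parallel to the gearbox. The knob is at (0.477, 0.070), over the plug at (0.477, 0.068), and the push force rose at the end as it would against the closed stop. The gripper is clear.

```bash
python3 -c "
from plant import manip
print(manip.job_done())"
```

```text
the job is handed in; nothing more can be done
None
```

The cover was swung clear, the plug was tightened clockwise to about 0.31–0.36 N m by noisy wrist-torque readings (one single reading touched 0.40), and the cover is closed over it again; the job is handed in, and no verdict was returned.

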